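# Kick down the prop of a lute repair stand and hold its frame upright

### The job

The frame of the lute repair stand lies back on its rest post with its kickstand (the bail with the orange foot bar) folded up: first, while the frame stays lying back, swing the kickstand out and down, over its spring's centre, until it is fully down. Then bring the frame (red carry bar at its top) upright and finish while holding it upright in the gripper, your fingers on the frame and not on the kickstand, because it falls back as soon as it is let go. Do not let the frame go over to the kickstand side, and leave the other things on the bench where they are.

Things in the scene. Friction and masses are not known exactly. Their poses are not given: they have to be found in the camera images.
- stand_base: base of the repair stand, fixed to the bench: dark wooden board 200 mm (its x) by 260 mm (its y), 18 mm thick, origin at the centre of its underside, z up. The frame's hinge runs along its x axis. Its +y side is the kickstand side; on its -y side a wooden rest post with a black rubber pad, 154 mm tall, stands 103 mm from the middle.
- frame_hinge (a point): middle of the frame's hinge axis (the hub), 35 mm above the bench; fixed to the base; its axes are those of the base.
- frame (a joint): tilt of the frame about the hub, rad: 0 upright, negative lying back to the base's -y side (rest at -0.30), positive over to the +y (kickstand) side. Swings freely, 0.6 to 0.9 kg, its weight pulls it back to -y when upright. With the kickstand down its foot meets the base at about +0.15; without it nothing stops the frame before +0.6.
- carry_bar (a point): middle of the red carry bar, a round bar of 14 mm diameter and 108 mm clear length along the base's x axis, joining the tops of the frame's two aluminium uprights, 250 mm from the hub axis. 35 mm are free beneath it. A lute soundbox is fixed between the uprights below it, bowl to -y, soundboard to +y. The point's axes tilt with the frame.
- kick_hinge (a point): middle of the kickstand's pivot axis, on the frame 100 mm from the hub towards the carry bar, parallel to the base's x axis; it tilts with the frame.
- kickstand (a joint): angle of the kickstand from its folded-up position, rad: 0 folded up (its foot bar is then 0.45 rad out from the frame's plane on the +y side), grows as the bar swings outwards to +y and then down, fully down at the stop at 1.94. An over-centre spring drives it to 0 below 0.97 and to 1.94 above it; about 1 N at the foot bar moves it.
- foot_bar (a point): middle of the orange foot bar of the kickstand, a round bar of 14 mm diameter and 170 mm long along the base's x axis, 133 mm from the pivot axis; two thin steel legs at its ends, outside the uprights, carry it. When folded up there are 40 mm or more free between it and the frame.
- glue_bottle: white plastic glue bottle with yellow cap, 48 mm across, 130 mm tall, stands beside the stand on the rest-post side; to be left alone; origin at the centre of its underside
- varnish_jar: amber glass jar with brass lid, 60 mm across, 55 mm tall, stands off one end of the stand; to be left alone; origin at the centre of its underside
- wood_block: loose pale wooden block, 90 x 45 x 30 mm, lies off the other end of the stand; to be left alone; origin at the centre of its underside
- ring_gauge: flat brass ring, 68 mm outside, 12 mm high, lies beyond the base on the kickstand side; to be left alone; origin at the centre of its underside
- wax_tin: green round tin, 72 mm across, 30 mm tall, stands near the corner of the stand away from the robot on the rest-post side; to be left alone; origin at the centre of its underside
- brass_weight: plain brass cylinder, 40 mm across, 35 mm tall, stands near the corner of the stand away from the robot on the kickstand side; to be left alone; origin at the centre of its underside

How it is judged:
By the outcome, as a careful person would: the job done as asked, in the order asked, and still so for the second after the job is handed in, while the arm keeps its last pose, push and grip.
It also fails if it takes over 53 s, if anything falls off the work surface, if the arm or the gripper's body presses on something with over 40 N, if the wrist force passes 120 N, or if a joint passes its speed limit or range.

### The arm

A 7-joint arm with a two-finger parallel gripper is mounted at the origin on the work surface. World frame = base frame: x ahead of the robot, y to its left, z up, the work surface at z = 0. Lengths are in m, angles in rad, forces in N, time in s.
With the tool pointing down it reaches from about 0.425 to 0.925 m from the base axis. Payload 6.8 kg.
Tool frame: the origin (TCP) lies midway between the tips of the shut fingers; the grasp point (between the pads) lies 19 mm behind it (grip_point_offset is the distance from the TCP to the grasp point, in m); y points along the fingers, x is the direction in which the jaws open and shut, and the axes are right-handed (so a half turn about y gives the same grasp; the last joint's range is limited). The gripper opens to 85 mm and grips with 20 to 120 N. Pads are 22 mm wide; open, the fingers measure 114 mm over their backs; the gripper's body (76 mm by 85 mm) begins 54 mm behind the grasp point. The pads swing forward as they close: fully open they stand 13 mm farther back than shut.
Start: joints at [-1.398, 0.477, 0.022, 1.555, -0.011, 1.109, -0.083], TCP at [0.187, 0.649, 0.231] pointing down, gripper open.
Joint ranges: [-2.96, 2.96], [-0.34, 2.1], [-1.41, 1.46], [0.24, 2.44], [-1.37, 4.51], [0.17, 1.92], [-2.96, 2.96]. Speed limits (rad/s): [2.39, 2.39, 3.14, 3.14, 3.14, 3.14, 3.14].

### API

Orientations are given as a unit quaternion [w, x, y, z].
In Python, from station import get_obs, read_camera, hand_in, grip_point_offset gives the robot as it stands.
- The arm moves only by the tool play_rows, never from a script. Its argument "increments" is a list of rows, each a list of 2 entries, a list of its own where there are three numbers: the shift along the tool's x, y, z in m, then the turn, a rotation vector about the tool's x, y, z in degrees. In form: [[[tx, ty, tz], [ax, ay, az]], ...]. A call has 1 to 20 rows; each row shifts and turns the commanded pose from where the row before left it, along the tool's axes as they then stand; what a row does not reach is not made up. A row lasts 1/12 s, in which the tool goes at most 41.7 mm and 7.16 degrees, less where a joint would pass 70% of its speed; a pose out of reach is approached as far as the arm can. A call with a gripper value outside its range is refused whole. "gripper" is the finger opening in m, from 0 to 0.0854, set as the call begins (left out, the last holds). The fingers move at their own pace and stop on an object; "grip_force" is the grip in N (left out, the last holds). Time passes only in rows, so rows that do not move let the fingers close. It gives the time, the measured TCP pose, the force and the opening at its end, in the units of the state.
- get_obs(): the state, without advancing time (a new reading comes with each control period).
- read_camera(name): name is "scene" or "side" or "wrist"; returns a dict with "color" (480x640x3 uint8, red, green, blue), "range_z" (480x640 float32, m along the optical axis (not along the pixel's ray), 0 where there is no reading), "intrinsics" (3x3 intrinsics, pixels), "dist_coeffs" ([k1, k2, p1, p2, k3] as OpenCV has them; the pictures are not rectified), "R" (3x3) and "t" (3): a world point X has camera coordinates R X + t; the wrist camera has in their place "hand_eye" (4x4, takes a point from camera to tool coordinates, whose origin is the TCP and whose axes are the tool frame's). Camera axes: x right, y down, z forward; pixel columns grow to the right and rows downward; lengths in m; the calibration is good to about 2 mm. A picture is of the moment at which its call begins: read the wrist's pose just before it.
- hand_in(): hands the job in, once; it reports no verdict.
The state is a dict: "t": time; "q": joint angles; "joint_vel": joint speeds; "joint_torque": joint torques, N m; "eef_pos": TCP position; "tool_rot": TCP orientation; "contact_force": force on the tool from outside, world axes, zero at the start; "torque": the same for the moment, N m; "gripper_width": opening from 0.0 (shut) to 1.0 (fully open).
Only numpy, scipy, OpenCV 4.12 (cv2) and the standard library are available. Lean on these libraries where they do the work, as an engineer would, in place of code of your own. Each camera call takes 0.05 s, during which the arm holds its last target. There are 200 camera calls.

## Working session

There is one attempt and no reset: what is moved stays moved. The work goes in short steps, Python scripts to look and compute and a tool call to move; the robot and the scene stay as the last step left them, time stands still between calls to the robot, and variables do not carry over. Pictures are saved under pics/ and viewed, about 8 in all and at most 12, crops included, and the job is handed in when it is done.

Besides the shell and the picture viewer there is one more tool, called after "Emit:" by a JSON object that holds its "fn" and its "kwargs". play_rows: Moves the arm, as the interface text tells. Its arguments: {"type":"object","properties":{"increments":{"type":"array","items":{"type":"array"}},"gripper":{"type":"number"},"grip_force":{"type":"number"}},"required":["increments"]}

```bash
ls; mkdir -p pics; cat > h.py <<'E'
import numpy as np, cv2
from station import *
def save(c,n,crop=None,s=1):
    im=c["color"][:,:,::-1]
    if crop: im=im[crop[1]:crop[3],crop[0]:crop[2]]
    cv2.imwrite("pics/"+n,cv2.resize(im,None,fx=s,fy=s,interpolation=cv2.INTER_CUBIC))
def pts(c,uv,z=None):
    # pixel -> world using depth median 
    out=[]
    for u,v in uv:
        p=cv2.undistortPoints(np.array([[[u,v]]],float),c["intrinsics"],c["dist_coeffs"])[0,0]
        d=c["range_z"][v-1:v+2,u-1:u+2]; d=d[d>0]; d=np.median(d) if d.size else np.nan
        out.append(c["R"].T@(np.array([p[0]*d,p[1]*d,d])-c["t"]))
    return np.array(out)
E
python3 - <<'E'
from h import *
import pickle
o=get_obs(); print(o, grip_point_offset)
for n in ("scene","side"):
    c=read_camera(n); save(c,n+"0.png"); pickle.dump(c,open(n+"0.pkl","wb")); print(n,-c["R"].T@c["t"],c["R"][2])
E
```

```text
pics
{'t': 0.0, 'q': array([-1.39814242,  0.47780685,  0.0223498 ,  1.55649229, -0.01151255,
        1.10929837, -0.08308409]), 'joint_vel': array([ 6.02834106e-06, -1.53610192e-03, -8.79523999e-05, -1.95877866e-03,
       -7.96647441e-04,  3.39245528e-06,  6.24900782e-04]), 'joint_torque': array([-8.35393839e-04, -5.96449256e+01,  1.60739467e+00, -2.81203526e+01,
        1.24043811e-02,  9.42724786e-03,  9.69626683e-06]), 'eef_pos': array([0.18687771, 0.64797553, 0.23030415]), 'tool_rot': array([-0.56459912,  0.56547049,  0.42462928, -0.42563005]), 'contact_force': array([-0.35983542, -0.50918897, -0.11032349]), 'torque': array([ 0.00070066, -0.03072063, -0.02139812]), 'gripper_width': 1.0009532460140818} 0.0187
scene [1.066094   0.56458408 0.85898448] [-0.47505132 -0.53044419 -0.70210769]
side [ 0.94138577 -0.32680283  0.92380005] [-0.3890667   0.42695599 -0.81629387]
```

View pics/scene0.png

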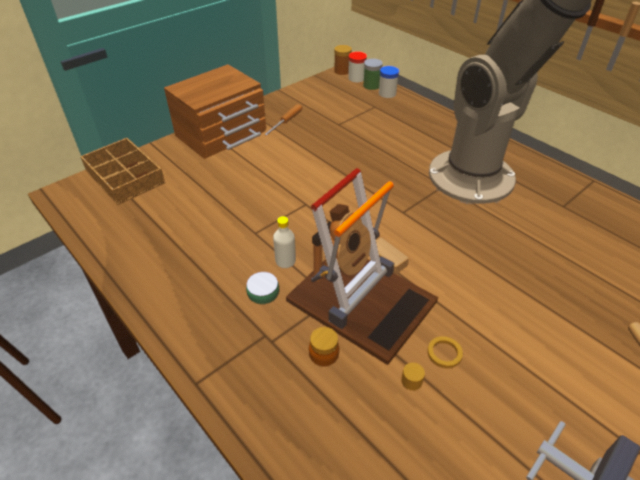

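View pics/side0.png

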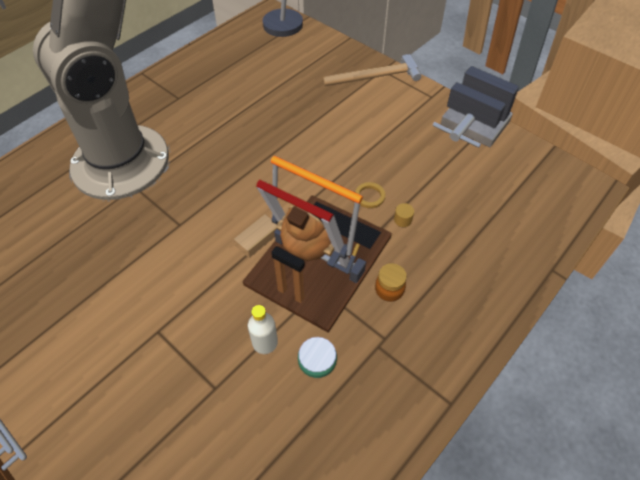

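Scene view: red bar runs (316,206)–(359,172) and orange bar (338,230)–(391,187). Side view: orange runs (275,161)–(358,197) and red (261,186)–(329,215). The robot is off towards the far end; base corners in the scene view are about (288,298), (388,355), (437,298).

```bash
cat > fit.py <<'E'
from h import *
def bars(c,name=""):
    hsv=cv2.cvtColor(c["color"],cv2.COLOR_RGB2HSV); H,S,V=cv2.split(hsv)
    m={"red":(((H<4)|(H>174))&(S>190)&(V>70)),"orange":((H>8)&(H<20)&(S>215)&(V>200))}
    out={}
    for k,mm in m.items():
        mm=mm.astype(np.uint8)
        n,l,st,_=cv2.connectedComponentsWithStats(mm)
        if n<2: continue
        # nearest to 0.3..: biggest comp in ROI
        best=None
        for i in range(1,n):
            if st[i,4]<60: continue
            v,u=np.where(l==i); P=pts(c,list(zip(np.clip(u,1,638),np.clip(v,1,478)))); P=P[~np.isnan(P[:,0])]
            if len(P)<30: continue
            md=np.median(P,0)
            if np.hypot(md[0]-.66,md[1])>.4 or md[2]<.03: continue
            if best is None or len(P)>len(best): best=P
        if best is None: continue
        P=best; md=np.median(P,0); P=P[np.linalg.norm(P-md,axis=1)<.13]
        _,_,Vt=np.linalg.svd(P-P.mean(0),full_matrices=False); d=Vt[0]
        s=(P-P.mean(0))@d; r=np.linalg.norm((P-P.mean(0))-np.outer(s,d),axis=1); ok=r<.012
        s=s[ok]; lo,hi=np.percentile(s,[.5,99.5]); P0=P[ok].mean(0); 
        cam=-c["R"].T@c["t"]; v=P0-cam; v/=np.linalg.norm(v)
        out[k]=(P.mean(0)+d*(lo+hi)/2+v*.0055,d,hi-lo,len(s))
    return out
E
python3 - <<'E'
from fit import *
import pickle
for n in ("scene","side"):
    c=pickle.load(open(n+"0.pkl","rb"))
    for k,v in bars(c).items(): print(n,k,v)
c=pickle.load(open("scene0.pkl","rb"))
print(pts(c,[(292,298),(388,350),(432,299),(320,292),(285,250),(285,222),(263,282),(324,335),(413,373),(446,340),(395,255)]).round(3))
c=pickle.load(open("side0.pkl","rb"))
print(pts(c,[(249,283),(327,319),(386,237),(259,312),(317,350),(392,275),(404,212),(255,236),(289,257)]).round(3))
E
```

```text
scene red (array([0.55416038, 0.0385783 , 0.27622935]), array([ 0.98322438,  0.18239414, -0.00148442]), np.float64(0.13014239767607633), 145)
scene orange (array([0.54104536, 0.10020199, 0.26234167]), array([ 0.98394477,  0.17845801, -0.00232872]), np.float64(0.16690589967667147), 411)
side red (array([0.55547604, 0.03697789, 0.27439258]), array([9.82065907e-01, 1.88537640e-01, 3.34096614e-04]), np.float64(0.13181732311024769), 544)
[[ 0.656  0.017  0.018]
 [ 0.6    0.241  0.018]
 [ 0.435  0.217  0.016]
 [ 0.601  0.044  0.017]
 [ 0.601 -0.071  0.059]
 [ 0.589 -0.081  0.128]
 [ 0.681 -0.051  0.03 ]
 [ 0.686  0.151  0.055]
 [ 0.611  0.312  0.035]
 [ 0.492  0.3    0.01 ]
 [ 0.408  0.084  0.029]]
[[ 0.483 -0.029  0.017]
 [ 0.649  0.015  0.018]
 [ 0.615  0.237  0.018]
 [ 0.592 -0.093  0.129]
 [ 0.68  -0.047  0.029]
 [ 0.692  0.152  0.056]
 [ 0.61   0.303  0.035]
 [ 0.418  0.052  0.031]
 [ 0.566  0.008  0.154]]
```

```bash
cat > plan.py <<'E'
from h import *
from scipy.spatial.transform import Rotation as Ro
from scipy.linalg import logm,expm
yaw=0.184; X=np.array([np.cos(yaw),np.sin(yaw),0]); Y=np.array([-X[1],X[0],0]); Z=np.array([0,0,1.])
HUB=np.array([.5414,.1104,.035])
def W(y,z,x=0): return HUB+X*x+Y*y+Z*z        # base-frame offset from hub
KP=(250,)
def kick(th,fr=-.3):
    ph=.45+fr+th; return .1*np.sin(fr)+.133*np.sin(ph), .1*np.cos(fr)+.133*np.cos(ph)
def carry(fr): return .25*np.sin(fr), .25*np.cos(fr)
SG=None
def Rt(al,sg):   # tool R: y along fingers, handle leaning to +y by al
    d=-(np.cos(al)*Z+np.sin(al)*Y); x=sg*(np.cos(al)*Y-np.sin(al)*Z); return np.column_stack([x,d,np.cross(x,d)])
def cur():
    o=get_obs(); w,a,b,c=o["tool_rot"]; T=np.eye(4); T[:3,:3]=Ro.from_quat([a,b,c,w]).as_matrix(); T[:3,3]=o["eef_pos"]; return T,o
def tgt(p,al,sg,depth=.019):  # bar centre p, depth TCP beyond it
    T=np.eye(4); T[:3,:3]=Rt(al,sg); T[:3,3]=p+T[:3,1]*depth; return T
def row(T0,T1,n):
    D=expm(np.real(logm(np.linalg.inv(T0)@T1))/n)
    t=D[:3,3]; r=Ro.from_matrix(D[:3,:3]).as_rotvec(degrees=True)
    print(n,"x",[t.round(4).tolist(),r.round(2).tolist()]); return T1
def state():
    T,o=cur(); p=T[:3,3]-HUB; y=T[:3,1]
    print("t",round(o["t"],2),"rel",[round(float(p@a),4) for a in (X,Y,Z)],"tilt",round(float(np.arctan2(-y@Y,-y@Z)),3),"xdotY",round(float(T[:3,0]@Y),3),"F",[round(float(o["contact_force"]@a),2) for a in (X,Y,Z)],"w",round(o["gripper_width"],3)); return T,o
E
python3 - <<'E'
from plan import *
T,o=state(); print(T[:3,:3].round(3))
for sg in (1,-1):
    A=T.copy(); A[:3,:3]=Rt(.15,sg); print(sg); row(T,A,10)
sg=1 if T[:3,0]@Y>0 else -1
B=tgt(W(*kick(0))+Z*.09,.15,sg,.022); D=T[:3,:3].T@(B[:3,3]-T[:3,3]); print(D.round(3), B[:3,3])
C=tgt(W(*kick(0)),.15,sg,.022)
row(T,B,20); row(B,C,8)
E
```

```text
t 0.1 rel [-0.2501, 0.5934, 0.1954] tilt 0.002 xdotY 0.894 F [0.19, -0.8, -0.12] w 1.003
[[ 0.277 -0.    -0.961]
 [ 0.961 -0.002  0.277]
 [-0.002 -1.    -0.   ]]
1
10 x [[0.0, -0.0, 0.0], [-0.2, -2.66, 0.83]]
-1
10 x [[-0.0, -0.0, 0.0], [-1.14, 15.3, -0.27]]
[-0.43  -0.099 -0.495] [0.54377201 0.09765445 0.33028724]
20 x [[-0.0269, -0.0029, -0.0197], [-0.1, -1.33, 0.42]]
8 x [[0.0017, 0.0111, -0.0], [-0.0, -0.0, 0.0]]
```

Emit:
{"fn": "play_rows", "kwargs": {"increments": [[[-0.012,-0.015,-0.012],[0,-1,0.3]],[[-0.014,-0.014,-0.014],[0,-1,0.3]],[[-0.016,-0.012,-0.016],[0,-1,0.3]],[[-0.018,-0.01,-0.018],[0,-1,0.3]],[[-0.018,-0.008,-0.018],[0,-1,0.3]],[[-0.018,-0.006,-0.018],[0,-1,0.3]],[[-0.018,-0.006,-0.018],[0,-1,0.3]],[[-0.018,-0.006,-0.018],[0,-1,0.3]],[[-0.018,-0.006,-0.018],[0,-1,0.3]],[[-0.018,-0.006,-0.018],[0,-1,0.3]],[[-0.018,-0.004,-0.018],[0,-1,0.3]],[[-0.018,-0.002,-0.018],[0,-1,0.3]],[[-0.018,0,-0.018],[0,-1,0.3]],[[-0.018,0,-0.018],[0,-1,0.3]],[[-0.018,0,-0.018],[0,-1,0.3]],[[-0.018,0,-0.018],[0,-1,0.3]],[[-0.018,0,-0.018],[0,-1,0.3]],[[-0.018,0,-0.018],[0,-1,0.3]],[[-0.018,0,-0.018],[0,-1,0.3]],[[-0.018,0,-0.018],[0,-1,0.3]]], "gripper": 0.032, "grip_force": 20}}

```text
t: 1.77
eef_pos: [0.4944, 0.2677, 0.3416]
tool_rot: [0.46, -0.504, -0.487, 0.546]
contact_force: [0.2, 0.1, 0.7]
gripper_width: 0.376
```

```bash
python3 - <<'E'
from plan import *
T,o=state()
B=tgt(W(*kick(0))+Z*.09,.15,1,.022)
C=tgt(W(*kick(0)),.15,1,.022)
row(T,B,12); row(B,C,8)
E
```

```text
t 1.77 rel [-0.0174, 0.1632, 0.3066] tilt 0.1 xdotY 0.988 F [0.2, 0.02, 0.67] w 0.376
12 x [[-0.0143, 0.0027, -0.0024], [-0.16, -0.54, 0.23]]
8 x [[0.0017, 0.0111, -0.0], [-0.0, -0.0, 0.0]]
```

Emit:
{"fn": "play_rows", "kwargs": {"increments": [[[-0.0143,0.0027,-0.0024],[-0.16,-0.54,0.23]],[[-0.0143,0.0027,-0.0024],[-0.16,-0.54,0.23]],[[-0.0143,0.0027,-0.0024],[-0.16,-0.54,0.23]],[[-0.0143,0.0027,-0.0024],[-0.16,-0.54,0.23]],[[-0.0143,0.0027,-0.0024],[-0.16,-0.54,0.23]],[[-0.0143,0.0027,-0.0024],[-0.16,-0.54,0.23]],[[-0.0143,0.0027,-0.0024],[-0.16,-0.54,0.23]],[[-0.0143,0.0027,-0.0024],[-0.16,-0.54,0.23]],[[-0.0143,0.0027,-0.0024],[-0.16,-0.54,0.23]],[[-0.0143,0.0027,-0.0024],[-0.16,-0.54,0.23]],[[-0.0143,0.0027,-0.0024],[-0.16,-0.54,0.23]],[[-0.0143,0.0027,-0.0024],[-0.16,-0.54,0.23]],[[0,0,0],[0,0,0]],[[0,0,0],[0,0,0]]]}}

```text
t: 2.93
eef_pos: [0.5432, 0.099, 0.3305]
tool_rot: [0.41, -0.492, -0.508, 0.576]
contact_force: [-0.8, 0.7, -0.8]
gripper_width: 0.373
```

```bash
python3 - <<'E'
from plan import *
T,o=state()
C=tgt(W(*kick(0)),.15,1,.022)
row(T,C,10)
c=read_camera("wrist"); save(c,"w1.png")
# project expected bar ends into wrist
Tc=T@c["hand_eye"]; w=np.linalg.inv(Tc)
for n,(y,z),h in (("foot",kick(0),.085),("red",carry(-.3),.054)):
    q=np.array([W(y,z,s*h) for s in (-1,1)]); q=q@w[:3,:3].T+w[:3,3]
    print(n,cv2.projectPoints(q,np.zeros(3),np.zeros(3),c["intrinsics"],c["dist_coeffs"])[0].round(0).tolist())
E
```

```text
t 2.93 rel [-0.0003, -0.0115, 0.2955] tilt 0.15 xdotY 0.989 F [-0.69, 0.88, -0.77] w 0.373
10 x [[0.0012, 0.0089, -0.0], [0.0, -0.01, 0.0]]
foot [[[342.0, 92.0]], [[338.0, 394.0]]]
red [[[210.0, 158.0]], [[225.0, 350.0]]]
```

View pics/w1.png

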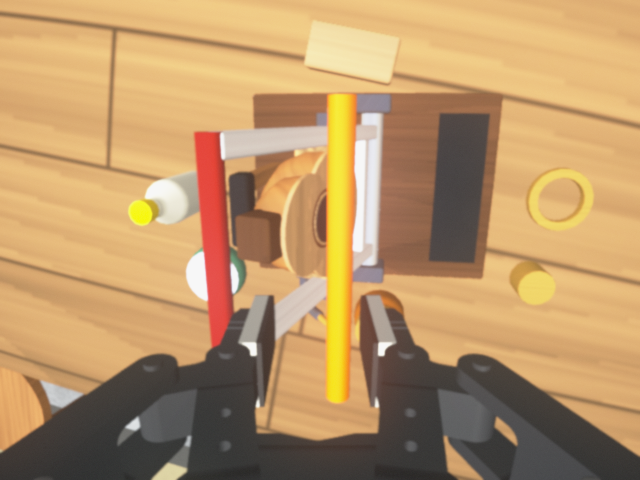

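The wrist view agrees with the model: the orange bar runs (342,93)–(338,402) and sits between the fingers. Red is at (208,132)–(222,350). Now I descend astride the foot bar.

Emit:
{"fn": "play_rows", "kwargs": {"increments": [[[0.0012,0.0089,0],[0,0,0]],[[0.0012,0.0089,0],[0,0,0]],[[0.0012,0.0089,0],[0,0,0]],[[0.0012,0.0089,0],[0,0,0]],[[0.0012,0.0089,0],[0,0,0]],[[0.0012,0.0089,0],[0,0,0]],[[0.0012,0.0089,0],[0,0,0]],[[0.0012,0.0089,0],[0,0,0]],[[0.0012,0.0089,0],[0,0,0]],[[0.0012,0.0089,0],[0,0,0]],[[0,0,0],[0,0,0]],[[0,0,0],[0,0,0]]]}}

```text
t: 3.98
eef_pos: [0.5435, 0.0979, 0.2404]
tool_rot: [0.41, -0.491, -0.508, 0.576]
contact_force: [0.2, -0.2, -0.2]
gripper_width: 0.375
```

```bash
python3 - <<'E'
from plan import *
T,o=state()
# kickstand arc, tool tilt = phi + 0.1 lead-in, capped
A=T
for th,n in ((.3,12),(.6,12),(.9,12),(1.15,12)):
    al=min(.15+th,.95); y,z=kick(th); off=.009  # inner finger contacts: grasp centre 9 mm ahead tangentially
    B=tgt(W(y,z)+off*(np.cos(al)*Y-np.sin(al)*Z),al,1,.024); print(th,end=" "); A=row(A,B,n)
E
```

```text
t 3.98 rel [-0.0002, -0.0127, 0.2054] tilt 0.15 xdotY 0.989 F [0.17, -0.23, -0.25] w 0.375
0.3 12 x [[0.0035, 0.0003, -0.0], [-0.0, 0.0, 1.43]]
0.6 12 x [[0.0027, 0.0003, 0.0], [-0.0, -0.0, 1.43]]
0.9 12 x [[0.0029, 0.0003, 0.0], [-0.0, -0.0, 0.95]]
1.15 12 x [[0.0027, 0.0006, -0.0], [0.0, 0.0, 0.0]]
```

Emit:
{"fn": "play_rows", "kwargs": {"increments": [[[0.0035,0.0003,0],[0,0,1.43]],[[0.0035,0.0003,0],[0,0,1.43]],[[0.0035,0.0003,0],[0,0,1.43]],[[0.0035,0.0003,0],[0,0,1.43]],[[0.0035,0.0003,0],[0,0,1.43]],[[0.0035,0.0003,0],[0,0,1.43]],[[0.0035,0.0003,0],[0,0,1.43]],[[0.0035,0.0003,0],[0,0,1.43]],[[0.0035,0.0003,0],[0,0,1.43]],[[0.0035,0.0003,0],[0,0,1.43]],[[0.0035,0.0003,0],[0,0,1.43]],[[0.0035,0.0003,0],[0,0,1.43]]]}}

```text
t: 4.98
eef_pos: [0.537, 0.1369, 0.2262]
tool_rot: [0.319, -0.563, -0.43, 0.63]
contact_force: [0.2, 0.4, 0.5]
gripper_width: 0.375
```

```bash
cat >> plan.py <<'E'
def look():
    import fit
    for n in ("scene","side"):
        c=read_camera(n)
        for k,v in fit.bars(c).items():
            p=v[0]-HUB; print(n,k,[round(float(p@a),3) for a in (X,Y,Z)],"n",v[3],"len",round(float(v[2]),3),"tilt",round(float(np.arctan2(p@Y,p@Z)),3))
E
python3 - <<'E'
from plan import *
T,o=state(); look()
A=T
for th,n in ((.6,12),(.9,12),(1.15,12)):
    al=min(.15+th,.95); y,z=kick(th); off=.009
    B=tgt(W(y,z)+off*(np.cos(al)*Y-np.sin(al)*Z),al,1,.024); print(th,W(y,z)-HUB,end=" "); A=row(A,B,n)
E
```

```text
t 4.98 rel [0.0005, 0.0268, 0.1912] tilt 0.451 xdotY 0.9 F [0.23, 0.34, 0.46] w 0.375
scene red [-0.001, -0.073, 0.241] n 187 len 0.129 tilt -0.293
scene orange [0.033, 0.028, 0.215] n 262 len 0.097 tilt 0.13
side red [0.0, -0.075, 0.239] n 539 len 0.132 tilt -0.303
0.6 [-0.01118016  0.06007445  0.19284827] 12 x [[0.0027, 0.0004, 0.0], [0.01, -0.01, 1.43]]
0.9 [-0.01570106  0.08436668  0.1617106 ] 12 x [[0.0029, 0.0003, 0.0], [-0.0, -0.0, 0.95]]
1.15 [-0.01804042  0.0969368   0.13111099] 12 x [[0.0027, 0.0006, -0.0], [0.0, 0.0, 0.0]]
```

The frame is still at −0.30 and the bar is following as predicted, so I continue.

Emit:
{"fn": "play_rows", "kwargs": {"increments": [[[0.0027,0.0004,0],[0,0,1.43]],[[0.0027,0.0004,0],[0,0,1.43]],[[0.0027,0.0004,0],[0,0,1.43]],[[0.0027,0.0004,0],[0,0,1.43]],[[0.0027,0.0004,0],[0,0,1.43]],[[0.0027,0.0004,0],[0,0,1.43]],[[0.0027,0.0004,0],[0,0,1.43]],[[0.0027,0.0004,0],[0,0,1.43]],[[0.0027,0.0004,0],[0,0,1.43]],[[0.0027,0.0004,0],[0,0,1.43]],[[0.0027,0.0004,0],[0,0,1.43]],[[0.0027,0.0004,0],[0,0,1.43]]]}}

```text
t: 6.08
eef_pos: [0.5321, 0.1606, 0.2036]
tool_rot: [0.221, -0.62, -0.34, 0.671]
contact_force: [-0.4, -0.3, 0.2]
gripper_width: 0.376
```

```bash
python3 - <<'E'
from plan import *
T,o=state(); look()
A=T
for th,n in ((.9,10),(1.15,10),(1.5,12),(1.75,12),(1.96,12)):
    al=min(.15+th,.95); y,z=kick(th); off=.009
    B=tgt(W(y,z)+off*(np.cos(al)*Y-np.sin(al)*Z),al,1,.024); print(th,(B[:3,3]-HUB).round(3),end=" "); A=row(A,B,n)
E
```

```text
t 6.08 rel [0.0001, 0.051, 0.1686] tilt 0.751 xdotY 0.731 F [-0.44, -0.25, 0.22] w 0.376
scene red [-0.001, -0.073, 0.241] n 167 len 0.13 tilt -0.294
scene orange [0.036, 0.063, 0.194] n 249 len 0.092 tilt 0.312
side red [0.001, -0.075, 0.239] n 541 len 0.132 tilt -0.302
0.9 [-0.013  0.07   0.14 ] 10 x [[0.0035, 0.0004, 0.0], [0.0, -0.0, 1.14]]
1.15 [-0.015  0.083  0.11 ] 10 x [[0.0032, 0.0007, -0.0], [0.0, 0.0, 0.0]]
1.5 [-0.016  0.087  0.064] 12 x [[0.0033, 0.0019, -0.0], [0.0, 0.0, 0.0]]
1.75 [-0.015  0.081  0.031] 12 x [[0.0019, 0.002, 0.0], [0.0, 0.0, 0.0]]
1.96 [-0.013  0.069  0.006] 12 x [[0.0011, 0.002, 0.0], [0.0, 0.0, 0.0]]
```

Emit:
{"fn": "play_rows", "kwargs": {"increments": [[[0.0035,0.0004,0],[0,0,1.14]],[[0.0035,0.0004,0],[0,0,1.14]],[[0.0035,0.0004,0],[0,0,1.14]],[[0.0035,0.0004,0],[0,0,1.14]],[[0.0035,0.0004,0],[0,0,1.14]],[[0.0035,0.0004,0],[0,0,1.14]],[[0.0035,0.0004,0],[0,0,1.14]],[[0.0035,0.0004,0],[0,0,1.14]],[[0.0035,0.0004,0],[0,0,1.14]],[[0.0035,0.0004,0],[0,0,1.14]],[[0.0032,0.0007,0],[0,0,0]],[[0.0032,0.0007,0],[0,0,0]],[[0.0032,0.0007,0],[0,0,0]],[[0.0032,0.0007,0],[0,0,0]],[[0.0032,0.0007,0],[0,0,0]],[[0.0032,0.0007,0],[0,0,0]],[[0.0032,0.0007,0],[0,0,0]],[[0.0032,0.0007,0],[0,0,0]],[[0.0032,0.0007,0],[0,0,0]],[[0.0032,0.0007,0],[0,0,0]]]}}

```text
t: 7.85
eef_pos: [0.5261, 0.1933, 0.1448]
tool_rot: [0.154, -0.651, -0.278, 0.69]
contact_force: [-0.7, -0.4, -0.7]
gripper_width: 0.375
```

```bash
python3 - <<'E'
from plan import *
T,o=state(); look()
A=T
for th,n in ((1.5,12),(1.75,12)):
    al=.95; y,z=kick(th); off=.009
    B=tgt(W(y,z)+off*(np.cos(al)*Y-np.sin(al)*Z),al,1,.024); print(th,(B[:3,3]-HUB).round(3),end=" "); A=row(A,B,n)
c=read_camera("scene"); save(c,"s2.png",(220,120,540,360),2.4)
E
```

```text
t 7.85 rel [0.0001, 0.0843, 0.1098] tilt 0.948 xdotY 0.584 F [-0.77, -0.29, -0.73] w 0.375
scene red [0.0, -0.073, 0.241] n 171 len 0.128 tilt -0.294
scene orange [0.031, 0.103, 0.113] n 290 len 0.102 tilt 0.741
side red [0.001, -0.075, 0.239] n 541 len 0.132 tilt -0.302
1.5 [-0.016  0.087  0.064] 12 x [[0.0033, 0.0019, 0.0], [0.0, -0.0, 0.01]]
1.75 [-0.015  0.081  0.031] 12 x [[0.0019, 0.002, 0.0], [0.0, 0.0, 0.0]]
```

View pics/s2.png

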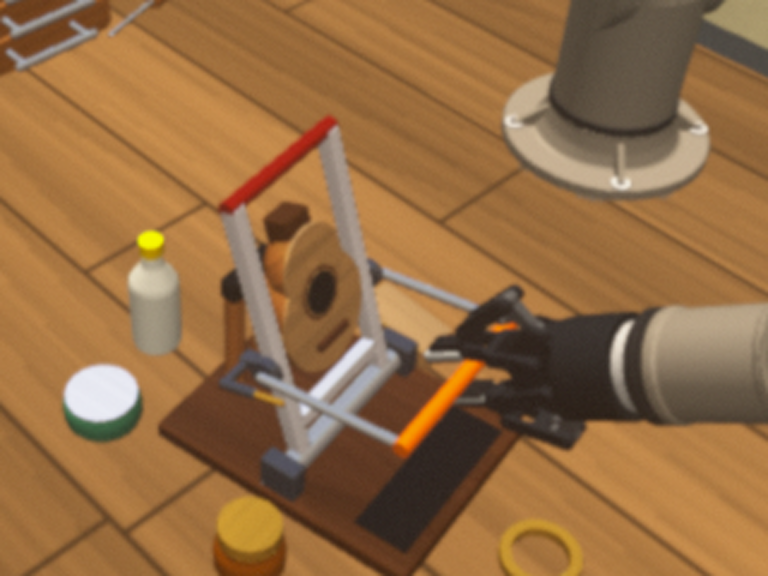

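The bar (398,445)–(480,365 in the crop) is past centre and riding on the outer finger. The frame still lies back on the post. I follow it down, then back out.

Emit:
{"fn": "play_rows", "kwargs": {"increments": [[[0.0033,0.0019,0],[0,0,0]],[[0.0033,0.0019,0],[0,0,0]],[[0.0033,0.0019,0],[0,0,0]],[[0.0033,0.0019,0],[0,0,0]],[[0.0033,0.0019,0],[0,0,0]],[[0.0033,0.0019,0],[0,0,0]],[[0.0033,0.0019,0],[0,0,0]],[[0.0033,0.0019,0],[0,0,0]],[[0.0033,0.0019,0],[0,0,0]],[[0.0033,0.0019,0],[0,0,0]],[[0.0033,0.0019,0],[0,0,0]],[[0.0025,0.0019,0],[0,0,0]],[[0.0019,0.002,0],[0,0,0]],[[0.0019,0.002,0],[0,0,0]],[[0.0019,0.002,0],[0,0,0]],[[0.0019,0.002,0],[0,0,0]],[[0.0019,0.002,0],[0,0,0]],[[0.0019,0.002,0],[0,0,0]],[[0.0019,0.002,0],[0,0,0]],[[0.0019,0.002,0],[0,0,0]]]}}

```text
t: 9.67
eef_pos: [0.5262, 0.1931, 0.0783]
tool_rot: [0.154, -0.651, -0.278, 0.69]
contact_force: [0.2, 0.1, -1.4]
gripper_width: 0.376
```

```bash
python3 - <<'E'
from plan import *
T,o=state(); look()
print(kick(1.94))
E
```

```text
t 9.67 rel [0.0002, 0.0841, 0.0433] tilt 0.948 xdotY 0.584 F [0.24, 0.08, -1.36] w 0.376
scene red [-0.001, -0.073, 0.241] n 169 len 0.129 tilt -0.293
scene orange [0.034, 0.089, 0.034] n 238 len 0.095 tilt 1.208
side red [0.0, -0.075, 0.239] n 543 len 0.133 tilt -0.302
(np.float64(0.08592051893213254), np.float64(0.02954052352266276))
```

```bash
python3 - <<'E'
from plan import *
T,o=state()
A=T.copy(); A[:3,3]-=.12*T[:3,1]; row(T,A,10)
B=np.eye(4); B[:3,:3]=Rt(.3,1); B[:3,3]=W(.12,.32); A=row(A,B,16)
C=tgt(W(*carry(-.3)),-.3,1,-.06); row(B,C,16)
E
```

```text
t 9.77 rel [0.0, 0.0842, 0.0431] tilt 0.948 xdotY 0.584 F [0.52, 0.85, -2.26] w 0.376
10 x [[-0.0, -0.012, -0.0], [-0.0, 0.0, -0.0]]
16 x [[-0.011, -0.0082, -0.0], [0.0, -0.0, -2.32]]
16 x [[-0.0134, 0.0018, -0.0], [-0.0, 0.0, -2.15]]
```

Emit:
{"fn": "play_rows", "kwargs": {"increments": [[[0,-0.006,0],[0,0,0]],[[0,-0.012,0],[0,0,0]],[[0,-0.012,0],[0,0,0]],[[0,-0.012,0],[0,0,0]],[[0,-0.012,0],[0,0,0]],[[0,-0.012,0],[0,0,0]],[[0,-0.012,0],[0,0,0]],[[0,-0.012,0],[0,0,0]],[[0,-0.012,0],[0,0,0]],[[0,-0.018,0],[0,0,0]],[[-0.011,-0.0082,0],[0,0,-2.32]],[[-0.011,-0.0082,0],[0,0,-2.32]],[[-0.011,-0.0082,0],[0,0,-2.32]],[[-0.011,-0.0082,0],[0,0,-2.32]],[[-0.011,-0.0082,0],[0,0,-2.32]],[[-0.011,-0.0082,0],[0,0,-2.32]],[[-0.011,-0.0082,0],[0,0,-2.32]],[[-0.011,-0.0082,0],[0,0,-2.32]],[[-0.011,-0.0082,0],[0,0,-2.32]],[[-0.011,-0.0082,0],[0,0,-2.32]]]}}

```text
t: 11.43
eef_pos: [0.5121, 0.2672, 0.2843]
tool_rot: [0.29, -0.581, -0.404, 0.644]
contact_force: [0.4, -0.1, 0.3]
gripper_width: 0.372
```

```bash
python3 - <<'E'
from plan import *
T,o=state(); look()
B=np.eye(4); B[:3,:3]=Rt(.3,1); B[:3,3]=W(.12,.32); A=row(T,B,6)
C=tgt(W(*carry(-.3)),-.3,1,-.06); row(B,C,14)
c=read_camera("side"); save(c,"sd2.png",(200,120,480,360),2.5)
E
```

```text
t 11.43 rel [-0.0001, 0.1595, 0.2493] tilt 0.541 xdotY 0.857 F [0.4, -0.15, 0.35] w 0.372
scene red [-0.0, -0.073, 0.241] n 175 len 0.128 tilt -0.293
scene orange [-0.002, 0.086, 0.027] n 400 len 0.167 tilt 1.261
side red [0.0, -0.075, 0.239] n 556 len 0.133 tilt -0.302
6 x [[-0.011, -0.0079, -0.0], [0.01, -0.0, -2.3]]
14 x [[-0.0153, 0.0021, -0.0], [-0.0, 0.0, -2.46]]
```

View pics/sd2.png

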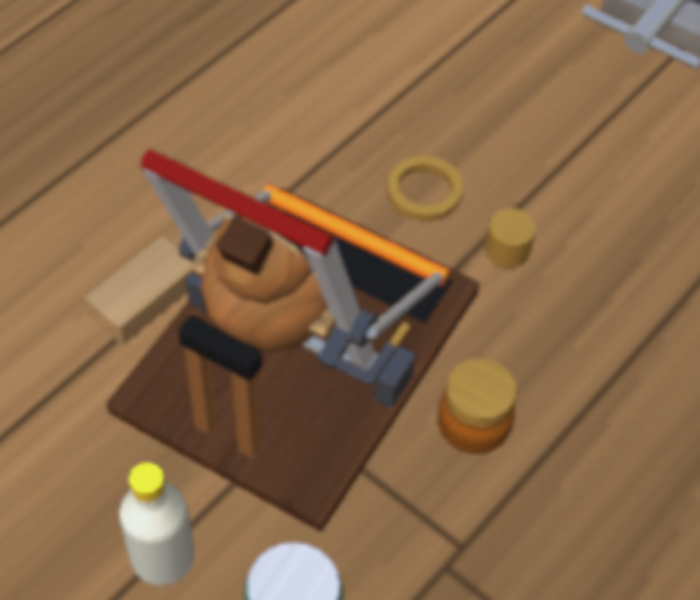

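The kickstand measures (y 0.086, z 0.027) against the stop model's (0.086, 0.0295), so it is fully down. The frame is still back at −0.30 and the other items are undisturbed. Next I go to the carry bar.

Emit:
{"fn": "play_rows", "kwargs": {"increments": [[[-0.011,-0.0079,0],[0,0,-2.3]],[[-0.011,-0.0079,0],[0,0,-2.3]],[[-0.011,-0.0079,0],[0,0,-2.3]],[[-0.011,-0.0079,0],[0,0,-2.3]],[[-0.011,-0.0079,0],[0,0,-2.3]],[[-0.011,-0.0079,0],[0,0,-2.3]],[[-0.0153,0.0021,0],[0,0,-2.46]],[[-0.0153,0.0021,0],[0,0,-2.46]],[[-0.0153,0.0021,0],[0,0,-2.46]],[[-0.0153,0.0021,0],[0,0,-2.46]],[[-0.0153,0.0021,0],[0,0,-2.46]],[[-0.0153,0.0021,0],[0,0,-2.46]],[[-0.0153,0.0021,0],[0,0,-2.46]],[[-0.0153,0.0021,0],[0,0,-2.46]],[[-0.0153,0.0021,0],[0,0,-2.46]],[[-0.0153,0.0021,0],[0,0,-2.46]],[[-0.0153,0.0021,0],[0,0,-2.46]],[[-0.0153,0.0021,0],[0,0,-2.46]],[[-0.0153,0.0021,0],[0,0,-2.46]],[[-0.0153,0.0021,0],[0,0,-2.46]]], "gripper": 0.05}}

```text
t: 13.25
eef_pos: [0.5579, 0.0209, 0.3285]
tool_rot: [-0.528, 0.364, 0.605, -0.471]
contact_force: [0.3, 0.5, 0.4]
gripper_width: 0.582
```

```bash
python3 - <<'E'
from plan import *
T,o=state()
C=tgt(W(*carry(-.3)),-.3,1,.019); row(T,C,12)
c=read_camera("wrist"); save(c,"w2.png")
w=np.linalg.inv(T@c["hand_eye"])
q=np.array([W(*carry(-.3),s*.054) for s in (-1,1)])@w[:3,:3].T+w[:3,3]
print(cv2.projectPoints(q,np.zeros(3),np.zeros(3),c["intrinsics"],c["dist_coeffs"])[0].round(0).tolist())
E
```

```text
t 13.25 rel [-0.0001, -0.091, 0.2935] tilt -0.301 xdotY 0.955 F [0.4, 0.47, 0.42] w 0.582
12 x [[0.0, 0.0064, -0.0], [-0.01, 0.01, 0.01]]
[[[318.0, 158.0]], [[318.0, 357.0]]]
```

View pics/w2.png

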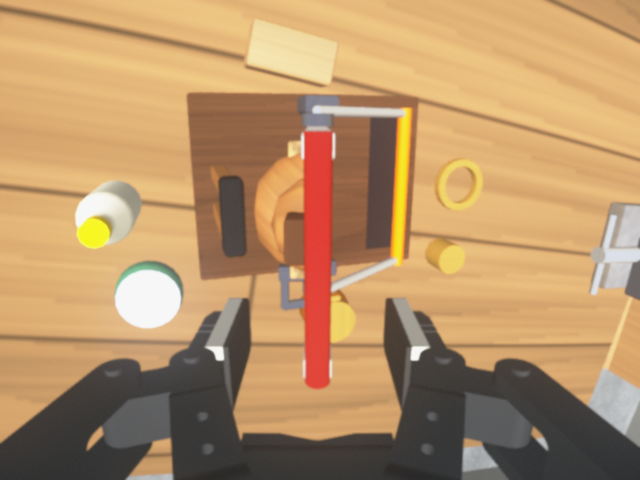

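The red bar (318, rows 130–388) is centred between the fingers, as predicted. Descend and close.

Emit:
{"fn": "play_rows", "kwargs": {"increments": [[[0,0.0064,0],[0,0,0]],[[0,0.0064,0],[0,0,0]],[[0,0.0064,0],[0,0,0]],[[0,0.0064,0],[0,0,0]],[[0,0.0064,0],[0,0,0]],[[0,0.0064,0],[0,0,0]],[[0,0.0064,0],[0,0,0]],[[0,0.0064,0],[0,0,0]],[[0,0.0064,0],[0,0,0]],[[0,0.0064,0],[0,0,0]],[[0,0.0064,0],[0,0,0]],[[0,0.0064,0],[0,0,0]],[[0,0,0],[0,0,0]]]}}

```text
t: 14.38
eef_pos: [0.5533, 0.0431, 0.255]
tool_rot: [-0.528, 0.365, 0.605, -0.471]
contact_force: [-0.2, 1.0, -0.3]
gripper_width: 0.583
```

Emit:
{"fn": "play_rows", "kwargs": {"increments": [[[0,0,0],[0,0,0]],[[0,0,0],[0,0,0]],[[0,0,0],[0,0,0]],[[0,0,0],[0,0,0]],[[0,0,0],[0,0,0]],[[0,0,0],[0,0,0]],[[0,0,0],[0,0,0]],[[0,0,0],[0,0,0]],[[0,0,0],[0,0,0]],[[0,0,0],[0,0,0]]], "gripper": 0.0, "grip_force": 40}}

```text
t: 15.22
eef_pos: [0.5543, 0.043, 0.2571]
tool_rot: [-0.528, 0.366, 0.606, -0.47]
contact_force: [-2.4, 1.7, 5.6]
gripper_width: 0.142
```

```bash
python3 - <<'E'
from plan import *
T,o=state(); look()
A=T
# rotate current pose about hub axis
def rot(T,a):
    R=Ro.from_rotvec(-X*a).as_matrix(); B=T.copy(); B[:3,:3]=R@T[:3,:3]; B[:3,3]=HUB+R@(T[:3,3]-HUB); return B
B=rot(T,.3); print((B[:3,3]-HUB).round(3)); row(T,B,30)
E
```

```text
t 15.22 rel [0.0003, -0.0686, 0.2221] tilt -0.3 xdotY 0.955 F [-2.04, 2.08, 5.57] w 0.142
scene red [0.034, -0.073, 0.241] n 117 len 0.061 tilt -0.294
scene orange [-0.001, 0.086, 0.028] n 395 len 0.168 tilt 1.26
side red [0.033, -0.074, 0.24] n 298 len 0.067 tilt -0.3
[0.    0.    0.232]
30 x [[0.0023, 0.0, -0.0], [0.0, -0.0, 0.57]]
```

Emit:
{"fn": "play_rows", "kwargs": {"increments": [[[0.0008,0,0],[0,0,0.2]],[[0.0016,0,0],[0,0,0.4]],[[0.0023,0,0],[0,0,0.57]],[[0.0023,0,0],[0,0,0.57]],[[0.0023,0,0],[0,0,0.57]],[[0.0023,0,0],[0,0,0.57]],[[0.0023,0,0],[0,0,0.57]],[[0.0023,0,0],[0,0,0.57]],[[0.0023,0,0],[0,0,0.57]],[[0.0023,0,0],[0,0,0.57]],[[0.0023,0,0],[0,0,0.57]],[[0.0023,0,0],[0,0,0.57]],[[0.0023,0,0],[0,0,0.57]],[[0.0023,0,0],[0,0,0.57]],[[0.0023,0,0],[0,0,0.57]],[[0.0023,0,0],[0,0,0.57]],[[0.0016,0,0],[0,0,0.4]],[[0.0008,0,0],[0,0,0.2]]]}}

```text
t: 16.82
eef_pos: [0.5476, 0.0788, 0.2653]
tool_rot: [-0.488, 0.413, 0.575, -0.511]
contact_force: [0.4, -1.5, 6.0]
gripper_width: 0.15
```

```bash
cat >> plan.py <<'E'
def rot(T,a):
    R=Ro.from_rotvec(-X*a).as_matrix(); B=T.copy(); B[:3,:3]=R@T[:3,:3]; B[:3,3]=HUB+R@(T[:3,3]-HUB); return B
E
python3 - <<'E'
from plan import *
T,o=state(); look()
p=T[:3,3]-HUB; row(T,rot(T,-np.arctan2(p@Y,p@Z)),12)
E
```

```text
t 16.82 rel [0.0004, -0.0322, 0.2303] tilt -0.138 xdotY 0.99 F [0.11, -1.57, 6.04] w 0.15
scene red [0.032, -0.034, 0.249] n 135 len 0.064 tilt -0.135
scene orange [-0.001, 0.09, 0.015] n 385 len 0.167 tilt 1.409
side red [0.036, -0.035, 0.248] n 242 len 0.063 tilt -0.141
12 x [[0.0027, 0.0, -0.0], [0.0, -0.0, 0.66]]
```

Emit:
{"fn": "play_rows", "kwargs": {"increments": [[[0.0011,0,0],[0,0,0.27]],[[0.0022,0,0],[0,0,0.54]],[[0.0027,0,0],[0,0,0.66]],[[0.0027,0,0],[0,0,0.66]],[[0.0027,0,0],[0,0,0.66]],[[0.0027,0,0],[0,0,0.66]],[[0.0027,0,0],[0,0,0.66]],[[0.0027,0,0],[0,0,0.66]],[[0.0027,0,0],[0,0,0.66]],[[0.0027,0,0],[0,0,0.66]],[[0.0027,0,0],[0,0,0.66]],[[0.0022,0,0],[0,0,0.54]],[[0.0016,0,0],[0,0,0.4]],[[0.0011,0,0],[0,0,0.27]],[[0,0,0],[0,0,0]],[[0,0,0],[0,0,0]],[[0,0,0],[0,0,0]],[[0,0,0],[0,0,0]]]}}

```text
t: 18.42
eef_pos: [0.5417, 0.1108, 0.2675]
tool_rot: [-0.451, 0.452, 0.545, -0.544]
contact_force: [0.3, 0.4, 5.8]
gripper_width: 0.148
```

```bash
python3 - <<'E'
from plan import *
T,o=state(); look(); print(kick(1.94,0))
p=T[:3,3]-HUB; row(T,rot(T,-np.arctan2(p@Y,p@Z)),4)
c=read_camera("scene"); save(c,"s3.png",(220,100,540,360),2.3)
E
```

```text
t 18.42 rel [0.0004, 0.0004, 0.2325] tilt 0.0 xdotY 1.0 F [0.34, 0.39, 5.84] w 0.148
scene red [0.03, 0.001, 0.252] n 155 len 0.071 tilt 0.004
scene orange [-0.001, 0.091, 0.002] n 381 len 0.166 tilt 1.544
side red [0.038, -0.001, 0.25] n 220 len 0.058 tilt -0.003
(np.float64(0.09081282851677508), np.float64(0.002829890517799652))
4 x [[-0.0001, -0.0, 0.0], [-0.0, 0.0, -0.02]]
```

View pics/s3.png

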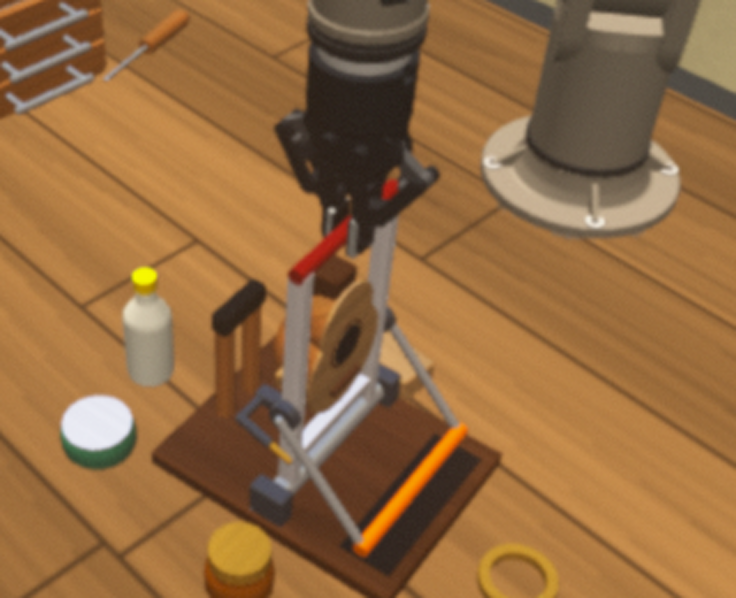

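The frame is upright, with the red bar (295,275)–(390,190 in the crop) held in the gripper. The kickstand is down, with its orange bar at (362,548)–(463,432) over the base pad. Handing in.

```bash
python3 -c "
from plan import *
state(); print(hand_in())"
```

```text
t 18.57 rel [0.0004, 0.0003, 0.2325] tilt 0.0 xdotY 1.0 F [-0.09, -0.09, 5.02] w 0.146
the job is handed in; nothing more can be done
None
```

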